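# Set out the guest washstand

### The job

Set out the washstand: stand the squat lidded jar centred on the middle one of the three round cork mats, the lotion bottle centred on the mat to its left and the open tumbler centred on the mat to its right, as the robot sees it (the soap dish may lie anywhere in that row). Stand the little balm tin centred on top of the jar, and lay the soap flat in the soap dish. Keep everything right way up and leave the amber scent bottle standing where it is.

Things in the scene. Friction and masses are not known exactly. Their poses are not given: they have to be found in the camera images.
- tumbler: Open drinking tumbler of champagne-coloured metal, upright, slightly tapered: outside diameter 54 mm at the foot, 64 mm at the rim, 95 mm high, wall 3 mm. Origin: centre of its underside, z up.
- bottle: Slim white lotion bottle with a narrower round champagne-metal cap: body 48 mm diameter up to 86 mm, shoulder to 94 mm, cap 35 mm diameter, 115 mm high in all. Upright; origin: centre of its underside, z up.
- jar: Squat white ceramic jar, 64 mm diameter, closed by a flat wooden lid of 66 mm diameter from 48 mm up to 62 mm, the total height. The lid is fast to the jar. Origin: centre of its underside, z up.
- soap: Cream bar of soap with rounded edges, lying flat: 50 mm along its x, 80 mm along its y, 24 mm high. Origin: centre of its underside, z up.
- tin: Small flat closed balm tin, bare aluminium, 48 mm diameter, 26 mm high, flat top. Origin: centre of its underside, z up.
- mat1: One of three identical round cork mats, 84 mm diameter, 4 mm thick, fixed to the counter; the numbering says nothing about the order in which they lie. Origin: centre of its underside (on the counter), its top is 4 mm higher.
- mat2: One of three identical round cork mats, 84 mm diameter, 4 mm thick, fixed to the counter; the numbering says nothing about the order in which they lie. Origin: centre of its underside (on the counter), its top is 4 mm higher.
- mat3: One of three identical round cork mats, 84 mm diameter, 4 mm thick, fixed to the counter; the numbering says nothing about the order in which they lie. Origin: centre of its underside (on the counter), its top is 4 mm higher.
- dish: Shallow oblong white ceramic soap dish, fixed to the counter: outside 80 mm along its x, 114 mm along its y, rim 12 mm high, walls and floor 5 mm thick, so the inside is 70 by 104 mm. Origin: centre of its underside, z up.
- perfume: Bystander: square amber glass scent bottle, 40 by 40 mm, 65 mm to its shoulder, 100 mm with its ball stopper, loose and upright among the things to be laid out. Origin: centre of its underside, z up.
Mind the look-alikes: they are no part of the job. What is shaped like the jar but pink or red is not meant.

How it is judged:
At the end, for the whole second after the job is handed in: Jar on the middle mat, bottle on the left (+y) mat, tumbler on the right (-y) mat, each within 15 mm of its centre; tin on the jar lid within 12 mm of its centre; soap flat on the dish floor; all five upright and at rest; scent bottle upright, within 30 mm of its start (height (world z) of tumbler between 0.002 and 0.008 m and height (world z) of bottle between 0.002 and 0.008 m and height (world z) of jar between 0.002 and 0.008 m and ((horizontal distance between bottle and mat1 below 0.015 m and horizontal distance between jar and mat2 below 0.015 m and horizontal distance between tumbler and mat3 below 0.015 m and y of mat1 in the frame of mat2 above 0.05 m and y of mat3 in the frame of mat2 below -0.05 m) or (horizontal distance between bottle and mat1 below 0.015 m and horizontal distance between jar and mat3 below 0.015 m and horizontal distance between tumbler and mat2 below 0.015 m and y of mat1 in the frame of mat3 above 0.05 m and y of mat2 in the frame of mat3 below -0.05 m) or (horizontal distance between bottle and mat2 below 0.015 m and horizontal distance between jar and mat1 below 0.015 m and horizontal distance between tumbler and mat3 below 0.015 m and y of mat2 in the frame of mat1 above 0.05 m and y of mat3 in the frame of mat1 below -0.05 m) or (horizontal distance between bottle and mat2 below 0.015 m and horizontal distance between jar and mat3 below 0.015 m and horizontal distance between tumbler and mat1 below 0.015 m and y of mat2 in the frame of mat3 above 0.05 m and y of mat1 in the frame of mat3 below -0.05 m) or (horizontal distance between bottle and mat3 below 0.015 m and horizontal distance between jar and mat1 below 0.015 m and horizontal distance between tumbler and mat2 below 0.015 m and y of mat3 in the frame of mat1 above 0.05 m and y of mat2 in the frame of mat1 below -0.05 m) or (horizontal distance between bottle and mat3 below 0.015 m and horizontal distance between jar and mat2 below 0.015 m and horizontal distance between tumbler and mat1 below 0.015 m and y of mat3 in the frame of mat2 above 0.05 m and y of mat1 in the frame of mat2 below -0.05 m)) and horizontal distance between tin and jar below 0.012 m and z of tin in the frame of jar between 0.059 and 0.066 m and horizontal distance between soap and dish below 0.017 m and height (world z) of soap between 0.003 and 0.01 m and angle between perfume's own z axis and vertical below 0.15 rad and distance of perfume from where it was at the start of the episode below 0.03 m and angle between each of tumbler, bottle, jar, soap, tin's own z axis and vertical below 0.12 rad and linear speed of each of tumbler, bottle, jar, soap, tin below 0.02 m/s); the robot touches nothing.
It fails at once if the scent bottle is shoved by more than 30 mm or knocked over (distance of perfume from where it was at the start of the episode above 0.03 m or angle between perfume's own z axis and vertical above 0.5 rad).
It also fails if it takes over 125 s, if anything falls off the work surface, if the arm or the gripper's body presses on something with over 40 N, if the wrist force passes 120 N, or if a joint passes its speed limit or range.

### The arm

A 6-joint arm with a two-finger parallel gripper is mounted at the origin on the work surface. World frame = base frame: x ahead of the robot, y to its left, z up, the work surface at z = 0. Lengths are in m, angles in rad, forces in N, time in s.
With the tool pointing down it reaches from about 0.275 to 1 m from the base axis. Payload 8.4 kg.
Tool frame: the origin (TCP) lies on the centre line of the jaws, within the pads' length; the fingertips stand 17 mm ahead of it and the grasp point (between the pads) lies 2 mm behind it (bot.tcp_to_tips is the y of the fingertips in the tool frame, in m); y points along the fingers, z is the direction in which the jaws open and shut, and the axes are right-handed (so a half turn about y gives the same grasp; the last joint's range is limited). The gripper opens to 85 mm and grips with 20 to 120 N. Pads are 22 mm wide; open, the fingers measure 114 mm over their backs; the gripper's body (76 mm by 85 mm) begins 54 mm behind the grasp point. The pads swing forward as they close: fully open they stand 13 mm farther back than shut.
Start: joints at [-1.127, 0.353, 1.633, -0, 1.155, -0.002], TCP at [0.269, -0.564, 0.248] pointing down, gripper open.
Joint ranges: [-2.63, 2.63], [-0.92, 2.1], [0.06, 2.66], [-1.3, 4.44], [0, 2.69], [-3.02, 3.02]. Speed limits (rad/s): [2.22, 2.22, 2.79, 3.14, 3.14, 3.14].

### API

Orientations are given as a unit quaternion [x, y, z, w].
In Python, from workcell import bot, hand, kinematics, get_obs, vision, hand_in gives the robot as it stands. The module is installed in compiled form; this text tells all that it offers. Calls block until the motion is done:
- bot.reach(position, orientation): joint-space move of the TCP to a pose.
- bot.servo_line(position, ori=None, velocity=0.15): straight line of the TCP; ori=None keeps the orientation; velocity is the mean speed in m/s.
- bot.goto_joints(angles): joint-space move.
- hand.move_gripper(opening, strength=None): finger opening in m; strength is the grip in N (None keeps the last); returns when the fingers have stopped.
- bot.dwell(seconds).
- kinematics.solve_ik(position, orientation): joint angles nearest the present ones, or None.
- get_obs(): the state.
- vision.read_camera(name): name is "scene" or "top" or "wrist"; returns a dict with "frame" (384x512x3 uint8, red, green, blue), "intrinsics" (3x3 intrinsics, pixels), "view" (4x4, takes a point from world to camera coordinates). Camera axes: x right, y down, z forward; pixel columns grow to the right and rows downward; lengths in m; the calibration is good to about 2 mm. A picture is of the moment at which its call begins. There is no depth.
A pose or a line that the arm cannot do raises bot.IKError and nothing moves.
- hand_in(): hands the job in, once; it reports no verdict.
The state is a dict: "time_s": time; "joint_pos": joint angles; "joint_vel": joint speeds; "joint_efforts": joint torques, N m; "position": TCP position; "orientation": TCP orientation; "wrist_force": force on the tool from outside, world axes, zero at the start; "ft_torque": the same for the moment, N m; "gripper_width": finger opening in m.
Only numpy, scipy, OpenCV 4.12 (cv2) and the standard library are available. Lean on these libraries where they do the work, as an engineer would, in place of code of your own. Each camera call takes 0.05 s, during which the arm holds its last target.

## Working session

There is one attempt and no reset: what is moved stays moved. The work goes in short steps, each a Python script; the robot and the scene stay as the last script left them, time stands still between calls to the robot, and variables do not carry over. Pictures are saved under pics/ and viewed, and the job is handed in when it is done.

```bash
mkdir -p pics; ls
python3 - <<'E'
from workcell import bot, hand, kinematics, get_obs, vision
import cv2,numpy as np
for n in ["scene","top","wrist"]:
    d=vision.read_camera(n)
    cv2.imwrite(f"pics/{n}0.png",d["frame"][:,:,::-1])
    np.savez(f"pics/{n}0.npz",**d)
    print(n,d["intrinsics"].tolist(),np.round(np.linalg.inv(d["view"]),3).tolist())
o=get_obs();print(o["time_s"],o["position"],o["orientation"],o["gripper_width"],bot.tcp_to_tips)
E
```

```text
pics
scene [[486.28708171931817, 0.0, 251.5951021295667], [0.0, 486.28708171931817, 190.34932979549907], [0.0, 0.0, 1.0]] [[0.618, 0.622, -0.481, 0.978], [0.786, -0.476, 0.395, -0.444], [0.016, -0.622, -0.783, 0.904], [0.0, 0.0, 0.0, 1.0]]
top [[427.3648257377852, 0.0, 254.14932126188975], [0.0, 427.3648257377852, 196.95581126084232], [0.0, 0.0, 1.0]] [[0.019, -0.993, 0.117, 0.357], [-1.0, -0.02, -0.002, -0.01], [0.004, -0.117, -0.993, 1.104], [0.0, 0.0, 0.0, 1.0]]
wrist [[322.64763133848146, 0.0, 260.2169932067904], [0.0, 322.64763133848146, 193.3044513702091], [0.0, 0.0, 1.0]] [[0.431, -0.87, -0.242, 0.33], [-0.902, -0.415, -0.114, -0.535], [-0.001, 0.267, -0.964, 0.374], [0.0, 0.0, 0.0, 1.0]]
0.15 [ 0.26935328 -0.56362311  0.24773175] [-0.15640322  0.689969   -0.68925357  0.15623804] 0.08547403037574307 0.017
```

View pics/scene0.png

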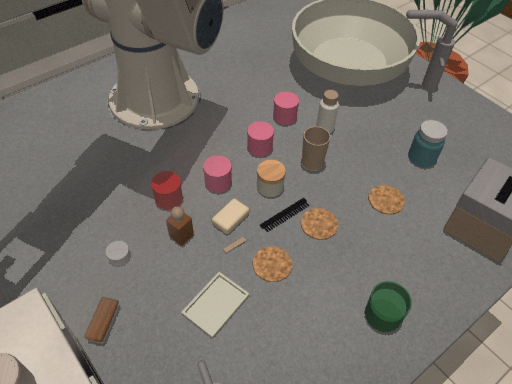

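View pics/top0.png

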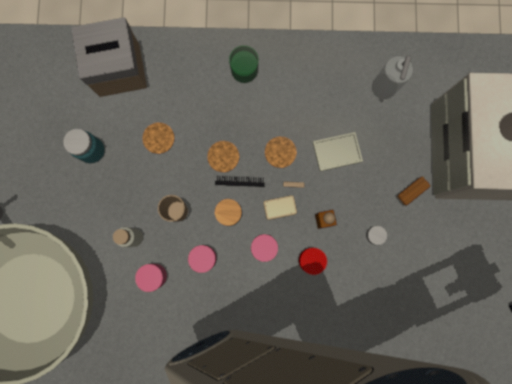

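View pics/wrist0.png

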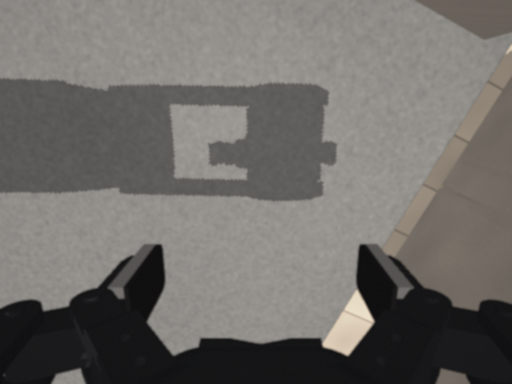

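The top view shows three mats at (158,138), (223,156) and (281,152). The movable things are the bottle (123,237), tumbler (173,209), jar with orange-wood lid (228,212), soap (280,208) and tin (377,235). The dish is at (338,151) and the scent bottle at (326,219).

Look-alikes:
- **Jar:** pink pots at (150,278), (202,259) and (265,248), and a red pot at (313,261).
- **Bottle and tumbler:** teal jar (82,144) and green tumbler (244,63).
- **Soap and tin:** brown block (414,191). The file (293,184) and comb (240,181) are clutter.

I pick the white-and-wood jar, white/champagne bottle, champagne tumbler, cream soap and bare aluminium tin. Next I'll check them in a crop.

Run:
```python
import cv2
a=cv2.imread("pics/top0.png")[110:300,100:400]
cv2.imwrite("pics/topcrop.png",cv2.resize(a,None,fx=2.6,fy=2.6,interpolation=cv2.INTER_CUBIC))
a=cv2.imread("pics/scene0.png")[80:345,80:420]
cv2.imwrite("pics/scenecrop.png",cv2.resize(a,None,fx=2.2,fy=2.2,interpolation=cv2.INTER_CUBIC))
```

```text
(no output)
```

View pics/topcrop.png

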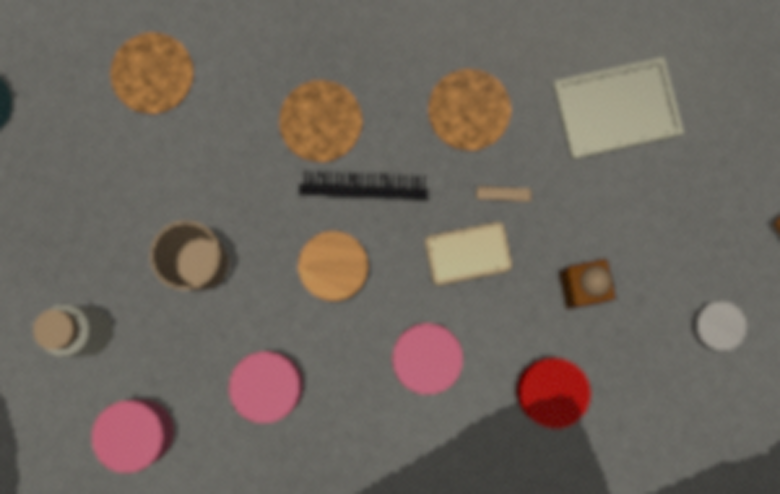

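View pics/scenecrop.png

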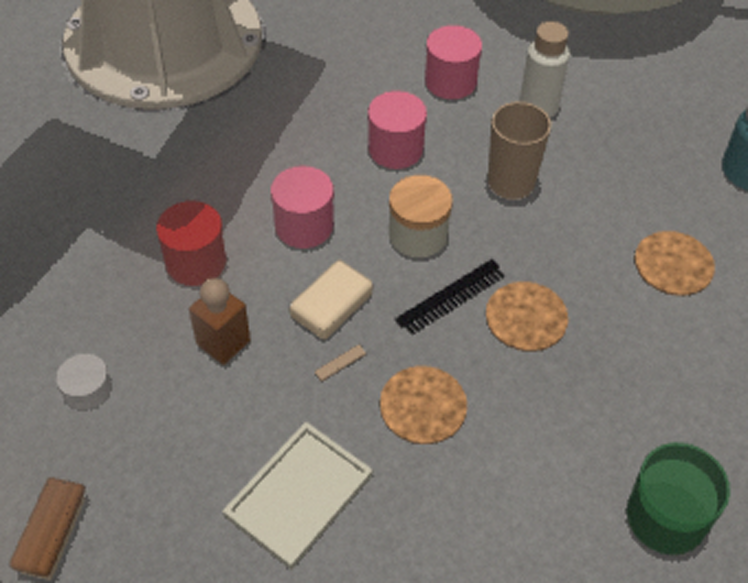

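The crop confirms the choices. Next I'll segment and cast rays from the top view, then cross-check with the scene view.

```bash
cat > h.py <<'E'
import cv2,numpy as np
def ray(d,uv,z):
    K=d["intrinsics"];T=np.linalg.inv(d["view"])
    r=T[:3,:3]@np.linalg.inv(K)@np.array([uv[0],uv[1],1.]);o=T[:3,3]
    return (o+r*(z-o[2])/r[2])
def proj(d,p):
    q=d["view"]@np.append(p,1.);q=d["intrinsics"]@q[:3];return q[:2]/q[2]
def poly(d,cnt,z): return np.array([ray(d,c,z)[:2] for c in cnt.reshape(-1,2)],np.float32)
E
python3 - <<'E'
from h import *
for n in ["top","scene"]:
    d=dict(np.load(f"pics/{n}0.npz"));f=d["frame"]
    hsv=cv2.cvtColor(f,cv2.COLOR_RGB2HSV)
    print(n)
    pts=dict(top=dict(lid=(228,212),soap=(280,208),dish=(338,151),cap=(122,237),tin=(377,236),tum=(160,209),tumin=(176,212),bot=(131,238),perf=(326,219)),
      scene=dict(lid=(271,170),soap=(235,211),dish=(215,305),cap=(331,96),tin=(118,248),tum=(316,145),bot=(328,118),file=(235,244)))[n]
    for k,p in pts.items(): print(k,f[p[1],p[0]],hsv[p[1],p[0]])
    m=cv2.inRange(hsv,(5,60,60),(28,255,255))
    N,l,s,c=cv2.connectedComponentsWithStats(m)
    for i in range(1,N):
        if s[i,4]>60: print(s[i],c[i].round(1))
E
```

```text
top
lid [171 124  75] [ 15 143 171]
soap [186 177 139] [ 24  64 186]
dish [166 162 139] [ 26  41 166]
cap [151 127  99] [ 16  88 151]
tin [155 151 142] [ 21  21 155]
tum [63 52 41] [15 89 63]
tumin [154 131 102] [ 17  86 154]
bot [133 130 116] [ 25  33 133]
perf [122 101  77] [ 16  94 122]
[ 89  76  57  20 666] [117.7  85.6]
[142 122  33  32 842] [157.9 137.6]
[264 136  33  33 842] [280.1 151.7]
[207 140  33  33 854] [222.9 156. ]
[397 176  34  30 496] [413.4 190.5]
[283 182  21   6 104] [293.3 184.1]
[158 195  29  26 561] [172.  207.7]
[264 196  33  24 584] [279.8 207. ]
[214 198  28  28 623] [227.7 211.8]
[317 209  20  20 287] [326.7 218.5]
[113 229  17  15 207] [120.8 236.2]
[214 347  60  33 167] [244.9 363.7]
[349 369  22  15  81] [360.  376.7]
scene
lid [189 141 100] [ 14 120 189]
soap [214 190 157] [ 17  68 214]
dish [193 188 166] [ 24  36 193]
cap [161 136 113] [ 14  76 161]
tin [161 155 150] [ 14  17 161]
tum [117  99  86] [ 13  68 117]
bot [120 117 108] [ 23  26 120]
file [169 144 119] [ 15  75 169]
[500   0  12  19 124] [507.4  10.2]
[415  42  21  20 263] [425.4  50.1]
[444  50  25  34 511] [456.6  66.9]
[324  90  14  15 181] [330.3  97. ]
[302 126  28  44 962] [314.6 147.1]
[257 159  29  26 603] [270.8 171.5]
[368 185  37  29 837] [386.2 199.1]
[212 199  37  35 741] [230.2 215.8]
[166 204  28  42 738] [179.4 225.5]
[ 444  207   68   54 1795] [478.1 233.6]
[301 208  38  32 947] [319.1 223.3]
[223 237  23  16 128] [234.2 244.6]
[ 253  246   39   36 1120] [272.  263.5]
[ 85 297  33  46 885] [101.5 319.8]
```

```bash
cat > loc.py <<'E'
from h import *
def comps(f,lo,hi,amin=60):
    hsv=cv2.cvtColor(f,cv2.COLOR_RGB2HSV);m=cv2.inRange(hsv,lo,hi)
    N,l,s,c=cv2.connectedComponentsWithStats(m)
    return [(c[i],s[i],(l==i).astype(np.uint8)) for i in range(1,N) if s[i,4]>amin]
def near(cs,uv): return min(cs,key=lambda c:np.hypot(*(c[0]-uv)))
def disc(d,mask,z):
    c,_=cv2.findContours(mask,cv2.RETR_EXTERNAL,cv2.CHAIN_APPROX_NONE);c=max(c,key=cv2.contourArea)
    P=poly(d,c,z); (x,y),r=cv2.minEnclosingCircle(P); e=cv2.fitEllipse(P*1000)
    return np.round([*(np.array(e[0])),*e[1]],1), np.round([x*1000,y*1000,r*2000],1)
def rect(d,mask,z):
    c,_=cv2.findContours(mask,cv2.RETR_EXTERNAL,cv2.CHAIN_APPROX_NONE);c=max(c,key=cv2.contourArea)
    r=cv2.minAreaRect(poly(d,c,z)*1000); return np.round([*r[0],*r[1],r[2]],1)
E
python3 - <<'E'
from loc import *
T=dict(np.load("pics/top0.npz"));S=dict(np.load("pics/scene0.npz"))
OR=((5,60,60),(28,255,255))
ct=comps(T["frame"],*OR);cs=comps(S["frame"],*OR)
for k,z,t,s in [("matL",.004,(158,138),(386,199)),("matM",.004,(223,156),(319,223)),("matR",.004,(280,152),(272,263)),("lid",.062,(228,212),(271,171))]:
    print(k,*disc(T,near(ct,t)[2],z),"|",*disc(S,near(cs,s)[2],z))
print("cap",disc(T,near(ct,(121,236))[2],.115),"scene",disc(S,near(cs,(330,97))[2],.108))
print("tum",disc(T,near(ct,(172,208))[2],.095))
print("soap",rect(T,near(ct,(280,207))[2],.024))
print("perf",rect(T,near(ct,(326,218))[2],.065))
print("perfball", ray(T,(329,218),.09))
for nm,D,uv in (("T",T,(338,151)),("S",S,(215,305))):
    c=near(comps(D["frame"],(18,22,110),(34,60,255)),uv);print("dish",nm,c[1],rect(D,c[2],.012))
for nm,D,uv in (("T",T,(377,235)),("S",S,(118,250))):
    c=near(comps(D["frame"],(8,8,118),(34,40,255)),uv);print("tin",nm,c[1],*disc(D,c[2],.026))
E
```

```text
matL [639.1 244.6  84.3  85.4] [638.8 244.9  87.7] | [637.2 244.6  82.4  85. ] [637.  244.6  87.9]
matM [593.   72.3  84.4  85.3] [593.   72.2  87.5] | [591.5  72.4  82.7  85.1] [591.1  72.4  87.2]
matR [607.8 -77.5  84.3  84.7] [607.5 -77.5  87.5] | [606.1 -77.4  81.9  84.7] [606.4 -77.3  86.4]
lid [442.1  52.5  66.1  67.5] [441.8  52.2  69.6] | [444.1  49.7  65.3  75.7] [444.2  49.8  76.8]
cap (array([376.5, 293.8,  33. ,  37.8]), array([376.5, 293.5,  38.5])) scene (array([375.6, 294.7,  33.8,  56.4]), array([375.4, 294.1,  56.5]))
tum (array([445.9, 183.5,  60.3,  66.3]), array([444.1, 182.9,  69.7]))
soap [459.4 -77.   49.4  78.9  12.5]
perf [ 429.6 -186.9   41.    46.6   12.4]
perfball [ 0.4295497  -0.19045666  0.09      ]
dish T [ 312  131   52   40 1475] [ 612.3 -227.2   87.3  120.2   13.9]
dish S [ 181  272   69   65 2216] [ 609.3 -227.2   81.6  118.4   13.6]
tin T [369 225  19  20 296] [ 394.  -324.4   46.    47.3] [ 393.9 -324.3   50.1]
tin S [  0 237  45  47 890] [ 288.  -490.1   75.3   95.8] [ 286.3 -497.6  112.4]
```

Mats, lid, soap, tin and dish all measure within a few mm of their given sizes. The two views agree within 3 mm on the mats, lid, cap and dish. Scene-view tin merged with another region, so I'll go by the top view for that one. I'll start with the jar.

```bash
cat > act.py <<'E'
from workcell import bot, hand, kinematics, get_obs, vision
from loc import *
from scipy.spatial.transform import Rotation as R
def ori(a):  # jaw axis angle a (rad)
    y=np.array([0,0,-1.]);z=np.array([np.cos(a),np.sin(a),0]);x=np.cross(y,z)
    return R.from_matrix(np.c_[x,y,z]).as_quat()
def best(p,a):
    q0=np.array(get_obs()["joint_pos"]);c=[]
    for b in (a,a+np.pi):
        q=kinematics.solve_ik(p,ori(b))
        if q is not None:c.append((np.abs(np.array(q)-q0).max(),b))
    assert c,(p,a); return ori(min(c)[1])
def say(t):
    o=get_obs();print(t,"t=%.1f"%o["time_s"],np.round(o["position"],4),"w=%.4f"%o["gripper_width"],"F",np.round(o["wrist_force"],1),"tips",bot.tcp_to_tips)
G=0.002 # grasp point is 2mm behind TCP
def pick(xy,zg,a,opening,strength=40,zup=.25):
    p=lambda z:np.array([xy[0],xy[1],z-G])
    q=best(p(zup),a)
    hand.move_gripper(opening)
    bot.reach(p(zup),q); 
    bot.servo_line(p(zg),velocity=.2); say("down")
    hand.move_gripper(0.0,strength); say("gripped")
    bot.servo_line(p(zup),velocity=.25); say("lifted")
def place(xy,zg,a,opening,zup=.25):
    p=lambda z:np.array([xy[0],xy[1],z-G])
    q=best(p(zup),a)
    bot.reach(p(zup),q)
    bot.servo_line(p(zg+.03),velocity=.25); bot.servo_line(p(zg),velocity=.05); say("set")
    hand.move_gripper(opening); bot.dwell(.1)
    bot.servo_line(p(zup),velocity=.25); say("clear")
def snap(n,tag):
    d=vision.read_camera(n);cv2.imwrite(f"pics/{n}{tag}.png",d["frame"][:,:,::-1]);np.savez(f"pics/{n}{tag}.npz",**d);return d
E
python3 - <<'E'
from act import *
pick((.442,.052),.030,np.pi/2,.085)
snap("scene","1");snap("wrist","1")
E
```

```text
down t=3.9 [0.4426 0.052  0.0286] w=0.0848 F [-0.3  0.1 -0.9] tips 0.017
gripped t=4.2 [0.4428 0.0521 0.0291] w=0.0646 F [-1.9  0.1  8.2] tips 0.017
lifted t=5.3 [0.4411 0.0519 0.2469] w=0.0646 F [-0.2 -0.8 -3.5] tips 0.017
```

View pics/scene1.png

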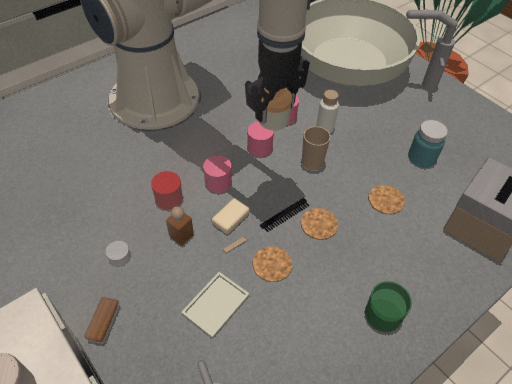

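View pics/wrist1.png

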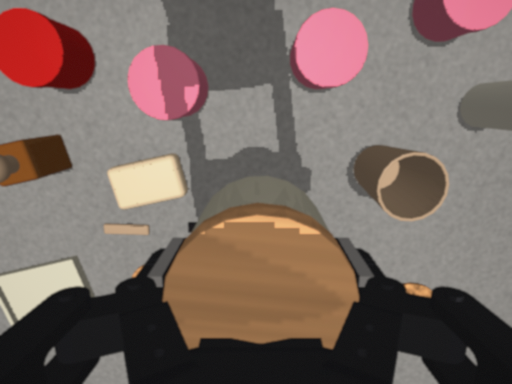

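The jar is held upright and centred between the pads at a width of 64.6 mm. In the wrist view the lid spans columns 165 to 358. Next I'll place it on the middle mat.

Run:
```python
from act import *
place((.592,.072),.0345,np.pi/2,.085)
pick((.393,-.3245),.0235,np.pi/2-.7,.075)
snap("top","2");snap("wrist","2")
d=dict(np.load("pics/top2.npz"));print(disc(d,near(comps(d["frame"],(5,60,60),(28,255,255)),proj(d,(.592,.072,.066)))[2],.066))
```

```text
set t=7.7 [0.5914 0.0719 0.0332] w=0.0644 F [-7.2 -0.7 14.3] tips 0.017
clear t=9.1 [0.5911 0.0719 0.2466] w=0.0848 F [-0.8  0.3  0.8] tips 0.017
down t=12.3 [ 0.3936 -0.3248  0.0223] w=0.0746 F [ 0.4  0.1 -0.7] tips 0.017
gripped t=12.7 [ 0.3935 -0.3249  0.0226] w=0.0467 F [-0.3  1.1  9.2] tips 0.017
lifted t=13.7 [ 0.3923 -0.324   0.2468] w=0.0464 F [ 0.   0.  -0.8] tips 0.017
(array([581.1,  68. ,  79.2,  84.2]), array([582.1,  67.9,  86.7]))
```

View pics/top2.png

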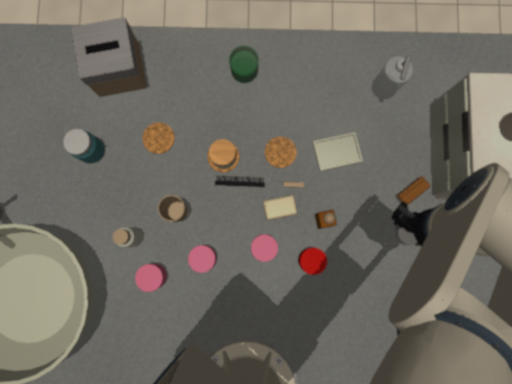

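View pics/wrist2.png

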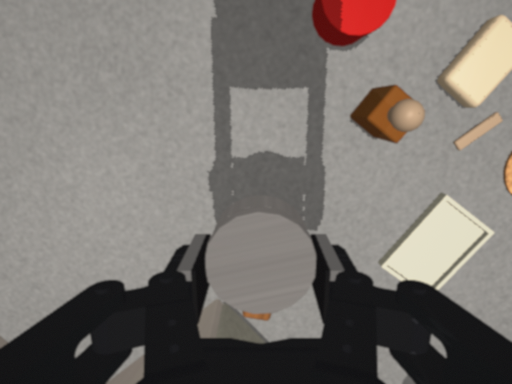

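The tin is held centred, at (262,262) in the wrist view. In the top view the jar lid and mat masks merged, so I'll zoom in to measure the lid.

Run:
```python
from loc import *
d=dict(np.load("pics/top2.npz"));f=d["frame"][130:180,195:255]
cv2.imwrite("pics/lidcrop.png",cv2.resize(f,None,fx=12,fy=12,interpolation=cv2.INTER_CUBIC)[:,:,::-1])
for x in(.57,.58,.592,.6): print(x,proj(d,(x,.072,.066)).round(1))
```

```text
0.57 [221.  159.8]
0.58 [221.1 155.8]
0.592 [221.3 151.1]
0.6 [221.4 147.9]
```

View pics/lidcrop.png

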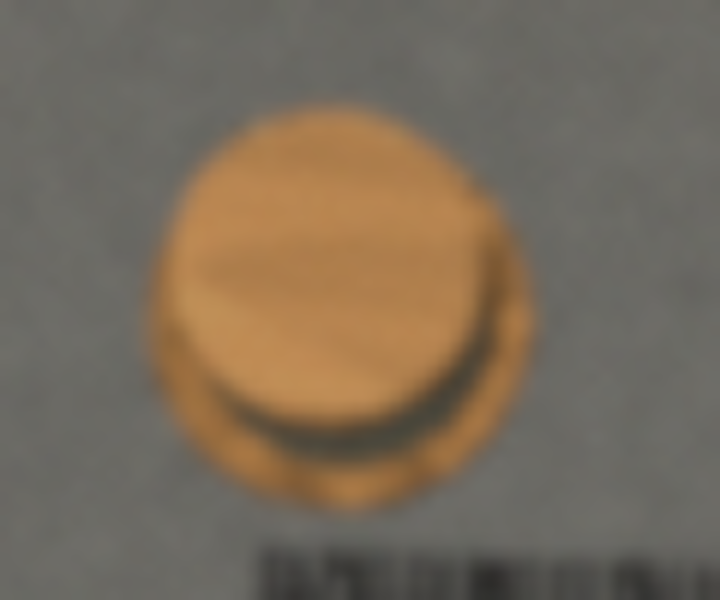

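The lid centre is at pixel (221.8,151.2), which puts the jar at about (0.592, 0.071), on target. Next: the tin onto the lid, then the soap.

Run:
```python
from act import *
place((.592,.0715),.0903,np.pi/2,.075)
pick((.459,-.0765),.028,np.radians(12.5),.066,40,.2)
snap("top","3");snap("wrist","3");snap("scene","3")
```

```text
set t=16.9 [0.5917 0.0715 0.0887] w=0.0464 F [-5.  -0.9 11.7] tips 0.017
clear t=18.1 [0.5912 0.0714 0.2468] w=0.0751 F [ 1.1  0.3 -0.1] tips 0.017
down t=20.4 [ 0.4597 -0.0764  0.0266] w=0.0658 F [ 0.2 -0.3  0.4] tips 0.017
gripped t=20.7 [ 0.4599 -0.0766  0.0273] w=0.0487 F [-1.7  1.1  6.1] tips 0.017
lifted t=21.6 [ 0.4582 -0.0764  0.1972] w=0.0486 F [-0.4 -0.4 -1. ] tips 0.017
```

View pics/scene3.png

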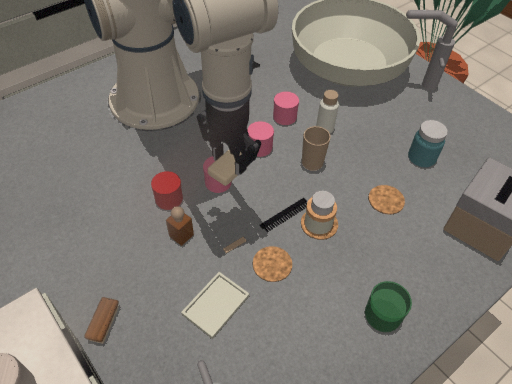

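View pics/wrist3.png

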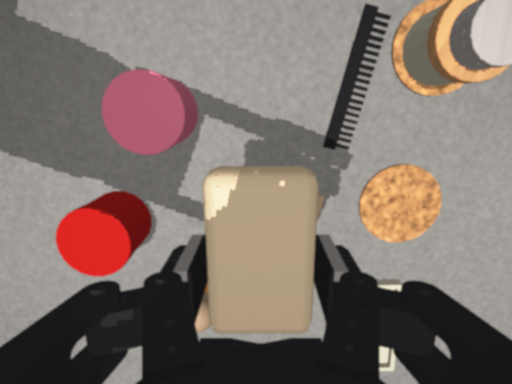

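The soap is held square between the pads, and the tin sits on the jar. In the scene view the tin top is at (322,199). Next: soap into the dish, then the bottle.

```bash
python3 - <<'E'
from act import *
place((.611,-.227),.0345,np.radians(13.8),.066,.2)
snap("wrist","4")
pick((.376,.295),.072,np.pi/2,.07,40,.25)
snap("top","4");snap("wrist","5");snap("scene","4")
E
python3 -c "
import cv2,numpy as np
a=[cv2.imread('pics/%s.png'%n) for n in ('wrist4','wrist5')]
cv2.imwrite('pics/w45.png',cv2.resize(np.hstack(a),(800,300)))"
```

```text
set t=24.0 [ 0.6104 -0.2268  0.0324] w=0.0488 F [-2.6  2.   6.1] tips 0.017
clear t=25.2 [ 0.6102 -0.2267  0.1967] w=0.0662 F [-0.9  0.6 -0.5] tips 0.017
down t=28.6 [0.3766 0.2953 0.0707] w=0.0702 F [ 0.2 -0.2  0.3] tips 0.017
gripped t=28.9 [0.3768 0.2957 0.0712] w=0.0474 F [-1.2  0.2  5.8] tips 0.017
lifted t=29.8 [0.3753 0.2945 0.2471] w=0.0466 F [-0.2 -0.3 -1.5] tips 0.017
```

View pics/w45.png

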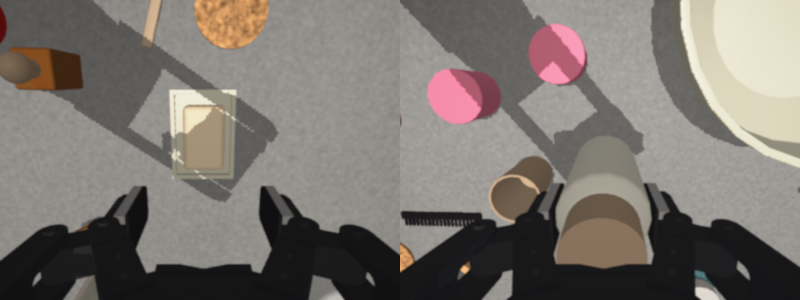

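View pics/scene4.png

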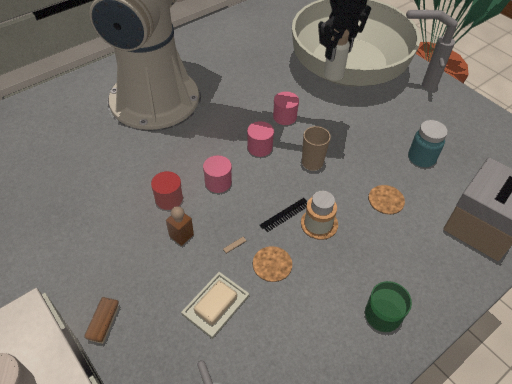

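View pics/top4.png

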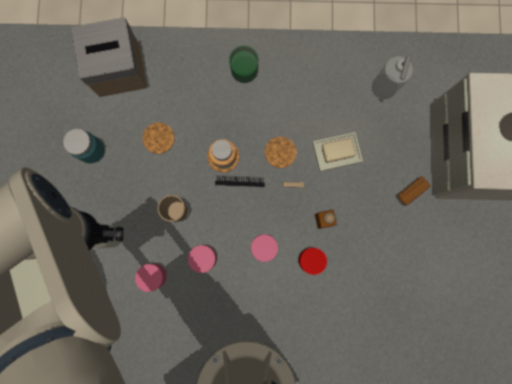

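The soap lies within the dish walls at about (338,151) in the top view, and the bottle is held upright. Next: place the bottle, then the tumbler.

Run:
```python
from act import *
T=dict(np.load("pics/top0.npz"));c=ray(T,(171.6,208),.095);print(c)
place((.638,.2447),.0765,np.pi/2,.07)
pick((c[0],c[1]),.062,np.pi/2,.085,40,.27)
snap("top","6");snap("wrist","6");snap("scene","6")
```

```text
[0.44562848 0.18345876 0.095     ]
set t=32.5 [0.638 0.245 0.075] w=0.0471 F [-4.2  0.8  8.5] tips 0.017
clear t=33.7 [0.6372 0.2444 0.2466] w=0.0697 F [ 0.7  0.  -0.2] tips 0.017
down t=36.1 [0.4463 0.1837 0.0606] w=0.0849 F [-1.2 -0.3 -0. ] tips 0.017
gripped t=36.4 [0.4467 0.1841 0.0613] w=0.0623 F [-1.2  1.1  7. ] tips 0.017
lifted t=37.4 [0.4448 0.1831 0.2669] w=0.0620 F [-0.3 -0.4 -1.7] tips 0.017
```

View pics/wrist6.png

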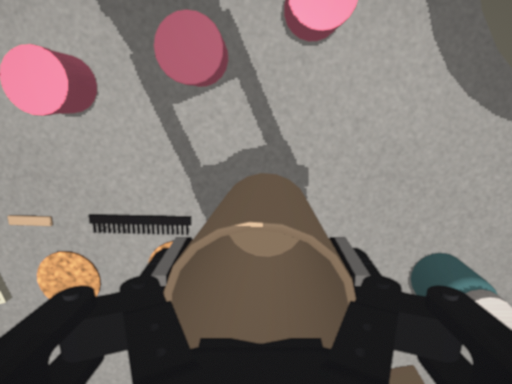

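View pics/scene6.png

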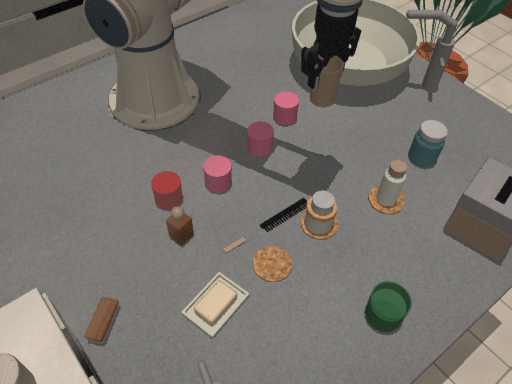

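The bottle stands on the left mat and the tumbler is held upright. I'll place the tumbler on the right mat, back away and check everything.

```bash
python3 - <<'E'
from act import *
place((.607,-.0773),.0665,np.pi/2,.085,.27)
bot.goto_joints([-1.127,.353,1.633,0,1.155,-.002]);say("home")
snap("top","7");snap("scene","7")
E
python3 - <<'E'
import cv2
for n,s in (("top",(slice(105,250),slice(100,390))),("scene",(slice(140,345),slice(150,430)))):
    a=cv2.imread(f"pics/{n}7.png")[s];cv2.imwrite(f"pics/{n}7c.png",cv2.resize(a,None,fx=2.7,fy=2.7,interpolation=cv2.INTER_CUBIC))
E
```

```text
set t=40.3 [ 0.6073 -0.0768  0.065 ] w=0.0620 F [-2.4  4.6 10.7] tips 0.017
clear t=41.7 [ 0.6061 -0.0772  0.2666] w=0.0851 F [-0.6 -0.8 -1.1] tips 0.017
home t=43.9 [ 0.2705 -0.5637  0.2484] w=0.0846 F [ 0.4 -0.9 -0. ] tips 0.017
```

View pics/top7c.png

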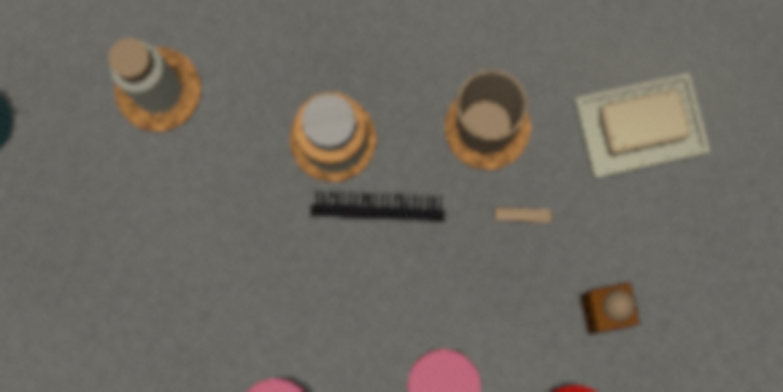

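View pics/scene7c.png

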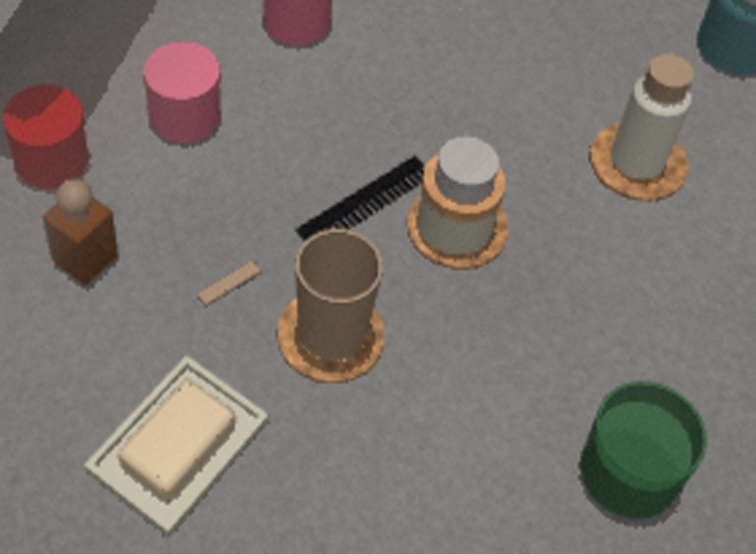

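Everything stands on its target. A numeric check before handing in:

Run:
```python
from loc import *
T=dict(np.load("pics/top7.npz"));f=T["frame"]
def px(u,v):return (100+u/2.7-.5,105+v/2.7-.5)
print("cap (mat .638,.2446)",ray(T,px(130,57),.119).round(4))
print("rim (mat .607,-.0774)",ray(T,px(491,104.5),.099).round(4))
print("tin (jar .592,.071)",ray(T,px(329,119),.092).round(4))
OR=comps(f,(5,60,60),(28,255,255))
print("soap top",rect(T,near(OR,px(645,122))[2],.029),"dish 611,-227")
print("perfume now",rect(T,near(OR,px(612,307))[2],.065),"was 429.6,-186.9")
```

```text
cap (mat .638,.2446) [0.6379 0.2436 0.119 ]
rim (mat .607,-.0774) [ 0.6068 -0.0744  0.099 ]
tin (jar .592,.071) [0.5923 0.07   0.092 ]
soap top [ 610.1 -225.5   49.8   79.7   13.5] dish 611,-227
perfume now [ 430.2 -187.3   41.2   46.3   10.5] was 429.6,-186.9
```

```bash
python3 -c "
from workcell import hand_in
print(hand_in())"
```

```text
the job is handed in; nothing more can be done
None
```

I set out the washstand in the order jar, tin, soap, bottle, tumbler, and handed it in. The last move ended at about 44 s on the robot's clock, with the arm back at its start pose and clear of everything.

The last top-view checks, with errors measured from the target centres:

| Thing | Target | Error |
|---|---|---|
| Bottle | left mat | about 1 mm |
| Jar | middle mat | about 1 mm (measured just after placing; not re-measured) |
| Tumbler | right mat | about 3 mm |
| Tin | centre of the jar lid | about 1 mm |
| Soap | dish centre | about 2 mm, aligned with the dish |
| Scent bottle | its start position | under 1 mm moved |

In the final scene view everything stands upright, and the soap lies flat inside the dish walls.

Two of the colour masks failed. The tin's first scene-view mask merged with another surface, so I relied on the top view for it. The jar lid's mask merged with the mat after placing, so I measured the lid in an enlarged crop instead. No other check failed or disagreed by more than about 3 mm.

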